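Lay a tube in the cradle and index the sliding end stop one hole closer

TASK

Lay the standing blue tube on its side in the yellow cradle of the fixture and let go of it. Then pull up the red plunger, slide the end stop to the next hole towards the tube and let the pin drop fully home there. Finish while still holding the red knob with the pin kept fully down in that hole; leave the spray bottle, the loose caps and the tray alone.

Things in the scene. Friction and masses are not known exactly. Their poses are not given: they have to be found in the camera images.
- fixture: Fixture bolted to the table: dark base plate 130 x 345 mm, 12 mm thick. Origin: on the table, on its long centre line. y runs along it from the rail (-y: bright plate with three 13 mm holes 60 mm apart, in a channel 80 mm wide over its walls, 43 mm high) to the yellow tube cradle (+y); z up. Position and yaw (within 0.25 rad) vary.
- cradle (a point): Where the middle of the tube's axis belongs, lying along the fixture's y, cap either way: 45 mm above the table; axes as the fixture's. Two yellow 90 degree V saddles, 16 mm thick, stand 42 mm either side of it along y, 41 mm high, 31 mm either side of the centre line; between them only the base plate (top at 12 mm).
- end_wall (a point): Middle of the inner face of the cradle's yellow end wall, 66 mm beyond the cradle point towards +y; the wall is 50 mm wide and its top is 36 mm above the table.
- tube: Blue rigid plastic tube with a white cap, a cylinder of diameter 40 mm and length 120 mm, about 0.12 kg, at the start standing upright on the table beside the fixture's cradle end, cap up. Origin: centre of its foot; z along its axis to the cap.
- tube_mid (a point): Middle of the tube's axis, 60 mm from its foot; z along its axis to the cap.
- stop: Sliding end stop, about 0.6 kg: blue plate 56 mm wide, 10 mm thick, from 28 mm behind to 45 mm ahead of its origin, held down in the rail's channel with 1.5 mm play. Origin: on the plunger's axis at the plate's underside, 26 mm above the table; y towards the cradle. It slides along the fixture's y, only with the pin out of the hole.
- stop_face (a point): Middle of the stop's upright white face towards the cradle, 45 mm ahead of the stop's origin; 40 mm wide, top 64 mm above the table. With the pin in the next hole it stands 132 mm from the end wall; a tube lying a little too close is simply pushed along.
- plunger: Sprung lock plunger on the stop: 10 mm steel pin under a red knob. Origin = the stop's origin with the pin home; rises with the pin. Pulls straight up by at most 14 mm against a spring (2.5 N at home, 5.3 N fully up); the pin sits 9 mm deep in its 13 mm hole, so it is free above 9 mm. Let down between holes it rides on the rail and springs into the hole it meets.
- knob (a point): Centre of the upright round red knob, diameter 25 mm, height 22 mm; 71 mm above the table with the pin home. The point to grip, best with the fingers closing across the fixture (along its x), tool down. Beneath it only a 20 mm boss, top 47 mm above the table.
- start_hole (a point): Mouth of the middle hole of the rail, in which the pin sits at the start; 26 mm above the table.
- next_hole (a point): Mouth of the next hole towards the cradle, 60 mm along the fixture's +y from the start hole; 26 mm above the table. The pin must end here.
- spray_bottle: Bystander: white spray bottle with a red head, diameter 68 mm, height 185 mm, standing. Origin: centre of its foot.
- cap_a: Bystander: white cap, diameter 38 mm, height 12 mm, lying on the table. Origin: centre of its underside.
- cap_b: Bystander: a second white cap of the same size.
- tray: Bystander: shallow white tray 100 x 260 mm, 25 mm high, beyond the fixture. Origin: centre of its underside.
Not all that is in view belongs to the job. Leave any pink look-alike of the stop alone.

How it is judged:
By the outcome, as a careful person would: the job done as asked, in the order asked, and still so for the second after the job is handed in, while the arm keeps its last pose, push and grip.
It also fails if it takes over 50 s, if anything falls off the work surface, if the arm or the gripper's body presses on something with over 40 N, if the wrist force passes 120 N, or if a joint passes its speed limit or range.

ROBOT

A 7-joint arm with a two-finger parallel gripper is mounted at the origin on the work surface. World frame = base frame: x ahead of the robot, y to its left, z up, the work surface at z = 0. Lengths are in m, angles in rad, forces in N, time in s.
With the tool pointing down it reaches from about 0.4 to 0.9 m from the base axis. Payload 5.5 kg.
Tool frame: the origin (TCP) lies at the very end of the fingers, on their centre line; the grasp point (between the pads) lies 19 mm behind it; z points along the fingers, y is the line along which they close (so a half turn about z gives the same grasp; the last joint's range is limited). The gripper opens to 92 mm and grips with 3 to 60 N. Pads are 19 mm wide; open, the fingers measure 130 mm over their backs; the gripper's body (75 mm by 190 mm) begins 47 mm behind the grasp point.
Start: joints at [-0.999, 0.501, -0.427, 1.55, 0.221, 1.138, -0.21], TCP at [0.198, 0.619, 0.227] pointing down, gripper open.
Joint ranges: [-2.88, 2.88], [-0.31, 2.03], [-1.54, 1.56], [0.2, 2.42], [-1.41, 4.55], [0.19, 2.02], [-2.57, 2.57]. Speed limits (rad/s): [2.57, 2.57, 3.14, 3.14, 3.14, 3.14, 3.14].

INTERFACE

Orientations are given as a unit quaternion [x, y, z, w].
In Python, from bench import read_state, camera, close_job gives the robot as it stands.
- The arm moves only by the shell command python3 -m pendant 'ROWS' [FORCE]. ROWS is text: rows parted by semicolons, each of 7 numbers parted by spaces: the shift along the world's x, y, z in mm, then the turn, a rotation vector about the world's x, y, z in degrees, then the opening, from -1 (shut) to 1 (fully open), so that 0 is half open. In form: tx ty tz rx ry rz grip; .... A call has 1 to 5 rows; each row shifts and turns the commanded pose from where the row before left it; what a row does not reach is not made up. A row lasts 1/12 s, in which the tool goes at most 41.7 mm and 7.16 degrees, less where a joint would pass 70% of its speed; a pose out of reach is approached as far as the arm can. A call with a gripper value outside its range is refused whole. The fingers move at their own pace and stop on an object; FORCE is the grip in N (left out, the last holds). Time passes only in rows, so rows that do not move let the fingers close. It gives the time, the measured TCP pose, the force, the opening and the grip force at its end, in the units of the state.
- read_state(): the state, without advancing time (a new reading comes with each control period).
- camera(name): name is "side" or "top" or "wrist"; returns a dict with "frame" (420x560x3 uint8, red, green, blue), "fx", "fy", "cx", "cy" (pixels), "T" (4x4, takes a point from camera to world coordinates); the wrist camera has in their place "tool_from_camera" (4x4, takes a point from camera to tool coordinates, whose origin is the TCP and whose axes are the flange's). Camera axes: x right, y down, z forward; pixel columns grow to the right and rows downward; lengths in m; the calibration is good to about 2 mm. A picture is of the moment at which its call begins: read the wrist's pose just before it. There is no depth.
- close_job(): hands the job in; it is judged then, once.
The state is a dict: "time_s": time; "joint_positions": joint angles; "joint_velocities": joint speeds; "tau": joint torques, N m; "eef_pos": TCP position; "tool_rot": TCP orientation; "force": force on the tool from outside, world axes, zero at the start; "wrist_torque": the same for the moment, N m; "finger_gap": finger opening in m; "grip_force": force on a finger pad.
Only numpy, scipy, OpenCV 4.12 (cv2) and the standard library are available. Lean on these libraries where they do the work, as an engineer would, in place of code of your own. Each camera call takes 0.05 s, during which the arm holds its last target. There are 200 camera calls.

## Working session

There is one attempt and no reset: what is moved stays moved. The work goes in short steps, Python scripts to look and compute and a shell command to move; the robot and the scene stay as the last step left them, time stands still between calls to the robot, and variables do not carry over. Pictures are saved under pics/ and viewed, at most 10 in all, crops included, and the job is handed in when it is done.

```bash
ls; mkdir -p pics
python3 - <<'E'
from bench import read_state,camera
import cv2,numpy as np
s=read_state();print({k:np.round(v,3).tolist() for k,v in s.items()})
for n in("top","side"):
    c=camera(n);cv2.imwrite(f"pics/{n}0.png",c["frame"][:,:,::-1]);print(n,c["fx"],c["fy"],c["cx"],c["cy"],np.round(c["T"],4).tolist())
E
```

```text
pics
{'time_s': 0.0, 'joint_positions': [-0.999, 0.502, -0.427, 1.551, 0.221, 1.138, -0.21], 'joint_velocities': [-0.002, -0.001, 0.0, 0.0, 0.001, -0.0, 0.0], 'tau': [-0.001, -56.658, -5.816, -27.912, -0.069, 0.031, 0.0], 'eef_pos': [0.197, 0.619, 0.226], 'tool_rot': [0.154, 0.988, -0.001, -0.0], 'force': [-0.39, 0.326, -0.583], 'wrist_torque': [0.018, -0.018, -0.026], 'grip_force': 0.0, 'finger_gap': 0.091}
top 404.0089561098652 404.0089561098652 287.15280319466746 206.46042653597056 [[-0.0211, -0.9965, 0.0806, 0.5], [-0.9997, 0.0204, -0.0091, 0.0042], [0.0074, -0.0808, -0.9967, 1.2057], [0.0, 0.0, 0.0, 1.0]]
side 449.1749965476889 449.1749965476889 280.41403596609865 205.49796953490224 [[-0.9694, -0.143, 0.1997, 0.3505], [-0.2452, 0.6082, -0.755, 0.902], [-0.0135, -0.7808, -0.6246, 0.8311], [0.0, 0.0, 0.0, 1.0]]
```

View pics/top0.png

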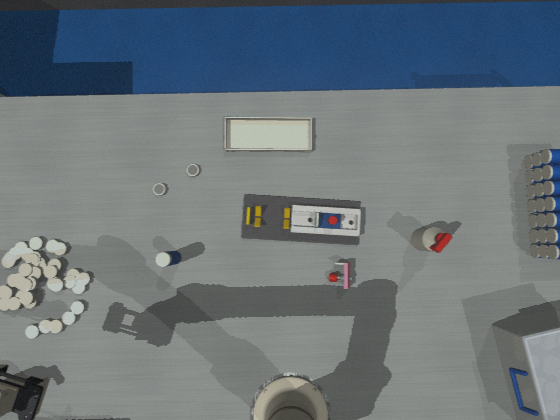

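View pics/side0.png

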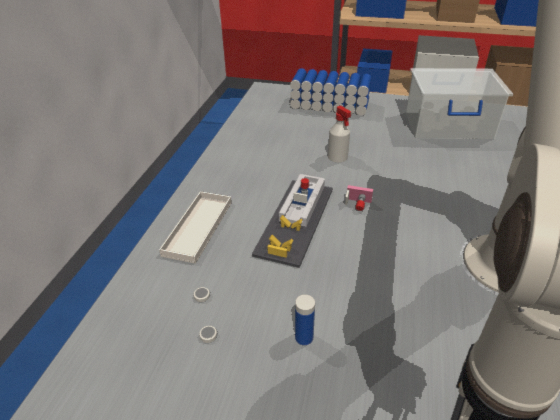

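The top view shows the fixture plate at cols 243–365, rows 195–243. The knob is near (333,220), the tube cap near (163,259), the cradle saddles near (258,216) and (287,217), and the pink look-alike at (342,275). The side view shows the tube at (304,320) and the knob at (305,183).

```bash
cat > h.py <<'E'
from bench import read_state,camera
import cv2,numpy as np
from scipy.spatial.transform import Rotation as R
def cam(n):
    s=read_state();c=camera(n)
    if n=="wrist":
        T=np.eye(4);T[:3,:3]=R.from_quat(s["tool_rot"]).as_matrix();T[:3,3]=s["eef_pos"];c["T"]=T@c["tool_from_camera"]
    return c
def p2w(c,u,v,z):
    d=c["T"][:3,:3]@[(u-c["cx"])/c["fx"],(v-c["cy"])/c["fy"],1];o=c["T"][:3,3]
    return o+d*(z-o[2])/d[2]
def w2p(c,p):
    q=np.linalg.inv(c["T"])@np.r_[p,1];return np.array([c["fx"]*q[0]/q[2]+c["cx"],c["fy"]*q[1]/q[2]+c["cy"]])
def blob(m,box):
    u0,v0,u1,v1=box;k=np.zeros(m.shape,np.uint8);k[v0:v1,u0:u1]=m[v0:v1,u0:u1]
    n,l,st,ce=cv2.connectedComponentsWithStats(k);i=1+np.argmax(st[1:,4]);return (l==i),st[i],ce[i]
def hsv(c): return cv2.cvtColor(c["frame"],cv2.COLOR_RGB2HSV)
def rng(H,lo,hi): return (cv2.inRange(H,np.array(lo),np.array(hi))>0).astype(np.uint8)
E
python3 - <<'E'
from h import *
c=cam("top");H=hsv(c)
red=np.maximum(rng(H,(0,150,90),(8,255,255)),rng(H,(172,150,90),(180,255,255)))
m,st,k=blob(red,(310,200,355,240));print("knob",st,k,p2w(c,*k,.08))
yel=rng(H,(18,120,60),(35,255,255));ys,xs=np.nonzero(yel[190:250,235:310]);
n,l,s2,ce=cv2.connectedComponentsWithStats(yel)
for a,b in zip(s2[1:],ce[1:]):
    if a[4]>8:print("yel",a,b,p2w(c,*b,.036))
cap=rng(H,(0,0,150),(180,70,255));m,st,k=blob(cap,(150,248,180,270));print("cap",st,k,p2w(c,*k,.12))
dark=(H[:,:,2]<75).astype(np.uint8);k=np.zeros_like(dark);k[188:250,238:370]=dark[188:250,238:370]
# close holes; min-area rect
m,st,ce=blob(dark,(238,188,370,250));pts=np.argwhere(m)[:,::-1].astype(np.float32)
r=cv2.minAreaRect(pts);B=cv2.boxPoints(r);print(st,r);W=np.array([p2w(c,*b,.012) for b in B]);print(W)
print("ctr",W.mean(0))
s=cam("side");Hs=hsv(s)
blue=rng(Hs,(105,120,50),(125,255,255));m,st,k=blob(blue,(280,290,330,350));print("sideblue",st,k)
for z in(.0,):
  print(p2w(s,k[0],st[1]+st[3]-1,0))
red=np.maximum(rng(Hs,(0,150,90),(8,255,255)),rng(Hs,(172,150,90),(180,255,255)))
m,st,k=blob(red,(290,170,320,195));print("sideknob",st,k,p2w(s,*k,.071))
E
python3 - <<'E'
import sys;sys.path.insert(0,'.')
from h import *
c=cam("top");cv2.imwrite("pics/crop1.png",cv2.resize(c["frame"][185:285,140:380,::-1],None,fx=3.3,fy=3.3,interpolation=cv2.INTER_CUBIC))
E
```

```text
knob [328 216   9   9  56] [332.41071429 219.92857143] [ 0.55068523 -0.13150738  0.08      ]
yel [246 207   5  18  65] [247.86153846 215.49230769] [0.57061545 0.1079438  0.036     ]
yel [255 206   7  10  62] [257.61290323 210.43548387] [0.58472133 0.07948563 0.036     ]
yel [284 208   7  10  60] [286.6        212.51666667] [ 0.57693813 -0.00446304  0.036     ]
yel [254 217   7  10  59] [257.15254237 221.79661017] [0.55178685 0.08131868 0.036     ]
yel [283 219   7  10  55] [285.94545455 223.52727273] [ 0.54504359 -0.00189765  0.036     ]
cap [155 252  15  15 174] [162.02298851 259.13218391] [0.45392901 0.33033938 0.12      ]
[297 203  63   6 105] ((328.0330810546875, 204.9708251953125), (62.0663948059082, 2.432753086090088), 3.5763344764709473)
[[ 0.60245214 -0.03595556  0.012     ]
 [ 0.60967373 -0.0365728   0.012     ]
 [ 0.59437614 -0.22021663  0.012     ]
 [ 0.58715942 -0.21950913  0.012     ]]
ctr [ 0.59841536 -0.12806353  0.012     ]
sideblue [295 312  19  33 495] [303.9959596  328.22424242]
[0.45094145 0.34510793 0.        ]
sideknob [301 179   8  10  60] [304.41666667 183.21666667] [ 0.5512694  -0.13234794  0.071     ]
```

View pics/crop1.png

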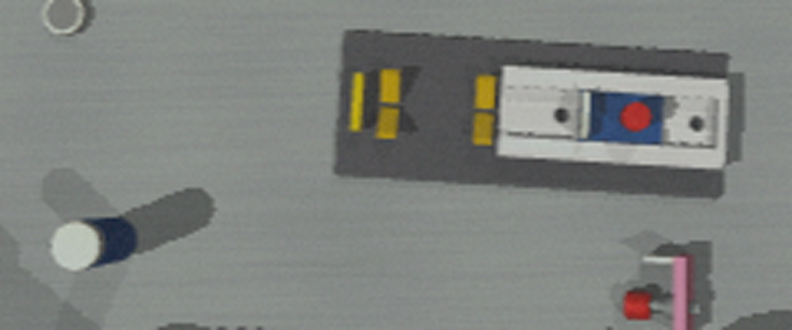

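The crop confirms the layout. The far saddles, the near saddles and the knob lie on one line with yaw about -0.083, which puts the cradle near (0.565, 0.039) and the tube near (0.454, 0.329). The arm looks like an xArm7, so I'll check its kinematics in order to plan the tilt.

```bash
cat > kin.py <<'E'
import numpy as np
from scipy.optimize import least_squares
from scipy.spatial.transform import Rotation as R
AL=[0,-np.pi/2,np.pi/2,np.pi/2,np.pi/2,np.pi/2,-np.pi/2];A=[0,0,0,.0525,.0775,0,.076];D=[.267,0,.293,0,.3425,0,.097]
LO=np.array([-2.88,-.31,-1.54,.2,-1.41,.19,-2.57]);HI=np.array([2.88,2.03,1.56,2.42,4.55,2.02,2.57])
def fk(q,L=0,yaw=0,allp=False):
    T=np.eye(4);T[:3,:3]=R.from_rotvec([0,0,yaw]).as_matrix();P=[]
    for a,al,d,t in zip(A,AL,D,q):
        ct,st,ca,sa=np.cos(t),np.sin(t),np.cos(al),np.sin(al)
        T=T@np.array([[ct,-st,0,a],[st*ca,ct*ca,-sa,-d*sa],[st*sa,ct*sa,ca,d*ca],[0,0,0,1]]);P.append(T[:3,3])
    T=T.copy();T[:3,3]+=T[:3,2]*L
    return (T,P) if allp else T
E
python3 - <<'E'
from kin import *
from h import *
s=read_state();q=s["joint_positions"];T=fk(q)
print(T.round(3));print(R.from_quat(s["tool_rot"]).as_matrix().round(3),s["eef_pos"])
p=s["eef_pos"];print(np.hypot(*p[:2]),np.hypot(*T[:2,3]),np.arctan2(p[1],p[0])-np.arctan2(T[1,3],T[0,3]))
E
```

```text
[[ 0.296 -0.955 -0.008  0.134]
 [-0.954 -0.296  0.039 -0.574]
 [-0.04  -0.004 -0.999  0.312]
 [ 0.     0.     0.     1.   ]]
[[-0.953  0.304 -0.   ]
 [ 0.304  0.953 -0.001]
 [ 0.    -0.001 -1.   ]] [0.19743915 0.61893575 0.22621478]
0.6496642777237476 0.5891957432224585 2.6033544218066247
```

```bash
python3 -m pendant '10 -10 0 0 0 -6.2 1;10 -10 0 0 0 -6.2 1;10 -10 0 0 0 -6.2 1;10 -10 0 0 0 -6.2 1;10 -10 0 0 0 -6.2 1'; python3 -m pendant '10 -12 0 -5.0 -4.4 0 1;10 -12 0 -5.0 -4.4 0 1;10 -12 0 -5.0 -4.4 0 1;10 -12 0 -5.0 -4.4 0 1;10 -12 0 -5.0 -4.4 0 1'; python3 -c "
from h import *
s=read_state();print(R.from_quat(s['tool_rot']).as_matrix().round(3),s['eef_pos'],s['joint_positions'])"
```

```text
time_s: 0.67
eef_pos: [0.2479, 0.5687, 0.2266]
tool_rot: [0.415, 0.91, -0.0, -0.0]
force: [-0.1, -0.5, -0.7]
finger_gap: 0.0919
grip_force: 0.0
time_s: 1.08
eef_pos: [0.2977, 0.5098, 0.228]
tool_rot: [0.395, 0.872, -0.118, 0.263]
force: [-0.1, 0.0, -0.8]
finger_gap: 0.0916
grip_force: 0.0
[[-0.549  0.751  0.367]
 [ 0.627  0.661 -0.413]
 [-0.552  0.003 -0.834]] [0.29773996 0.50984047 0.2279744 ] [-1.25047509  0.58081245 -0.16765196  1.52687027  0.53761261  1.46474982
 -0.86347797]
```

```bash
python3 -m pendant '10 -12 -6 -4.9 -4.3 0 1;10 -12 -6 -4.9 -4.3 0 1;10 -12 -6 -4.9 -4.3 0 1;10 -12 -6 -4.9 -4.3 0 1;10 -12 -6 -4.9 -4.3 0 1'; python3 -m pendant '9 -10 -15 0 0 0 1;9 -10 -15 0 0 0 1;9 -10 -15 0 0 0 1;9 -10 -15 0 0 0 1;9 -10 -15 0 0 0 1'; python3 -c "
from h import *
s=read_state();print(R.from_quat(s['tool_rot']).as_matrix().round(3),s['eef_pos'],s['joint_positions'])
c=cam('wrist');cv2.imwrite('pics/w1.png',c['frame'][:,:,::-1])
for z in (0,.06,.12): print(w2p(c,[.454,.329,z]))
c=cam('side');cv2.imwrite('pics/s1.png',c['frame'][:,:,::-1])
t=cam('top');H=hsv(t);m,st,k=blob(rng(H,(0,0,150),(180,70,255)),(150,248,180,270));print('cap',st,k,p2w(t,*k,.12))
"
```

```text
time_s: 1.5
eef_pos: [0.3471, 0.4501, 0.1967]
tool_rot: [0.345, 0.764, -0.224, 0.497]
force: [0.1, -0.5, -0.1]
finger_gap: 0.0921
grip_force: 0.0
time_s: 1.92
eef_pos: [0.3926, 0.399, 0.1206]
tool_rot: [0.346, 0.765, -0.224, 0.495]
force: [0.8, -0.1, -0.8]
finger_gap: 0.092
grip_force: 0.0
[[-0.27   0.751  0.603]
 [ 0.307  0.661 -0.685]
 [-0.913 -0.    -0.409]] [0.39264906 0.39900997 0.12059235] [-1.34691365  0.91454067 -0.00325963  1.61711486  0.83321223  1.54415242
 -1.08933931]
[284.27577599 111.91163133]
[284.14682796 189.03251876]
[284.0085631  271.72558727]
cap [156 252  14  15 167] [162.29341317 259.04191617] [0.45415222 0.32962218 0.12      ]
```

View pics/w1.png

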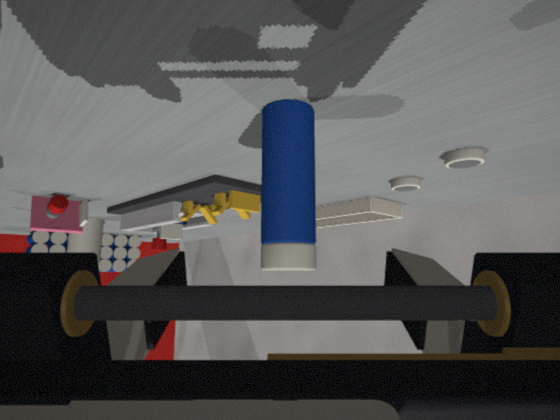

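View pics/s1.png

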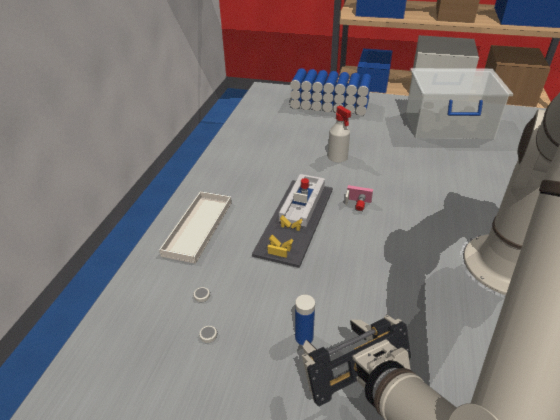

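The wrist view (image upside down) shows the tube upright and centred between the fingers at col ~289, and the way is clear. I'll approach and grip.

```bash
python3 -m pendant '15 -16 -11 0 0 0 1;15 -16 -11 0 0 0 1;15 -16 -11 0 0 0 1;15 -16 -11 0 0 0 1;14 -17 -12 0 0 0 1'; python3 -m pendant '0 0 0 0 0 0 -1;0 0 0 0 0 0 -1;0 0 0 0 0 0 -1;0 0 0 0 0 0 -1;0 0 0 0 0 0 -1' 30;  python3 -m pendant '0 0 0 0 0 0 -1;0 0 0 0 0 0 -1;0 0 5 0 0 0 -1;0 0 15 0 0 0 -1;0 0 20 0 0 0 -1' 30
```

```text
time_s: 2.48
eef_pos: [0.4669, 0.3202, 0.0663]
tool_rot: [0.346, 0.765, -0.222, 0.495]
force: [0.2, -0.0, 0.5]
finger_gap: 0.0915
grip_force: 0.0
time_s: 2.9
eef_pos: [0.4657, 0.3205, 0.0661]
tool_rot: [0.346, 0.765, -0.223, 0.495]
force: [0.0, -0.5, -0.2]
finger_gap: 0.0629
grip_force: 0.0
time_s: 3.32
eef_pos: [0.4657, 0.3177, 0.1048]
tool_rot: [0.345, 0.765, -0.225, 0.495]
force: [0.2, -0.1, -0.8]
finger_gap: 0.0392
grip_force: 30.0
```

```bash
python3 -m pendant '0 0 20 0 0 0 -1;0 0 20 0 0 0 -1;0 0 20 0 0 0 -1;0 0 20 0 0 0 -1;0 0 0 0 0 0 -1'; python3 -c "
from h import *
c=cam('wrist');cv2.imwrite('pics/w2.png',c['frame'][:,:,::-1]);T=c['tool_from_camera'];print(c['fx'],c['cx'],c['cy'],T.round(4).tolist());s=read_state()
a=R.from_quat(s['tool_rot']).as_matrix()[:,2];gp=s['eef_pos']-.019*a;print(gp,[w2p(c,gp+np.array([0,0,z])) for z in(-.1,-.08,-.06,0,.02,.04,.06)])"
```

```text
time_s: 3.73
eef_pos: [0.4674, 0.3194, 0.1894]
tool_rot: [0.347, 0.764, -0.222, 0.496]
force: [1.1, 0.7, -1.3]
finger_gap: 0.0392
grip_force: 30.0
369.69731330082067 285.136513274301 213.22687451362904 [[0.0008, -0.9657, -0.2597, 0.0706], [1.0, 0.0008, 0.0002, 0.0005], [0.0001, -0.2597, 0.9657, -0.1572], [0.0, 0.0, 0.0, 1.0]]
[0.45540942 0.33208961 0.19510114] [array([281.57096968,  62.31036113]), array([281.7033301 , 103.73513766]), array([281.84089164, 146.78770681]), array([282.2880407 , 286.73173092]), array([282.44980336, 337.35851245]), array([282.61861498, 390.1914043 ]), array([282.79494658, 445.37781832])]
```

View pics/w2.png

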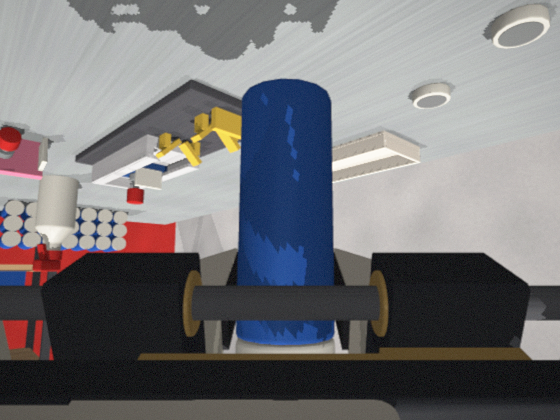

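The wrist view shows the tube held upright, with the near rim of its foot at row 80 and the cap seam at row ~340. From this I can work out where along its length it is gripped.

```bash
python3 -c "
from h import *
c=cam('wrist');s=read_state()
a=R.from_quat(s['tool_rot']).as_matrix()[:,2];gp=s['eef_pos']-.019*a;dh=np.r_[a[:2],0]/np.hypot(*a[:2])
for z in(-.11,-.1,-.09,-.08,-.07,.02): print(z,w2p(c,gp-.02*dh+[0,0,z]))
t=cam('side');
for z in(-.11,-.1,-.09,-.08,-.07): print(z,w2p(t,gp+[0,.02,z]))
H=hsv(t);m,st,k=blob(rng(H,(105,120,50),(125,255,255)),(270,200,340,350));print(st,k)
cv2.imwrite('pics/s2.png',cv2.resize(t['frame'][190:370,240:420,::-1],None,fx=3,fy=3))
"
```

```text
-0.11 [281.31740553  13.66252008]
-0.1 [281.34543543  36.13824269]
-0.09 [281.37407487  59.10272701]
-0.08 [281.40334395  82.57209137]
-0.07 [281.43326368 106.5631707 ]
0.02 [281.73579765 349.14949532]
-0.11 [302.17826849 321.83648029]
-0.1 [302.26227718 318.73644572]
-0.09 [302.34746408 315.59293331]
-0.08 [302.43385416 312.40502194]
-0.07 [302.52147309 309.1717643 ]
[311 279   4   4  12] [312.66666667 280.5       ]
```

View pics/s2.png

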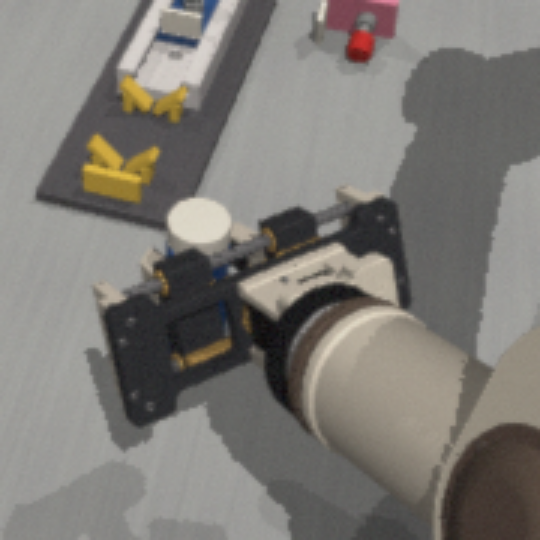

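The tube is gripped 81 mm from its foot, 21 mm from the middle towards the cap. Next I'll tilt it 90° with the foot going to +y, then yaw -46°, and carry it over the cradle.

```bash
for i in 1; do python3 -m pendant '7 -15 4 5.2 4.58 0 -1;7 -15 4 5.2 4.58 0 -1;7 -15 4 5.2 4.58 0 -1;7 -15 4 5.2 4.58 0 -1;7 -15 4 5.2 4.58 0 -1'; done
python3 -m pendant '7 -15 0 5.2 4.58 0 -1;7 -15 0 5.2 4.58 0 -1;7 -15 0 5.2 4.58 0 -1;7 -15 0 5.2 4.58 0 -1;7 -15 0 5.2 4.58 0 -1'
python3 -m pendant '7 -15 0 5.2 4.58 0 -1;7 -15 0 5.2 4.58 0 -1;7 -15 0 5.2 4.58 0 -1;0 -20 0 0 0 -6.6 -1;0 -20 0 0 0 -6.6 -1'
python3 -m pendant '0 -15 0 0 0 -6.6 -1;0 -15 0 0 0 -6.6 -1;0 -10 0 0 0 -6.6 -1;0 -10 0 0 0 -6.6 -1;0 -5 0 0 0 -6.5 -1'; python3 -c "
from h import *
s=read_state();print(R.from_quat(s['tool_rot']).as_matrix().round(3),s['eef_pos'],s['joint_positions'])"
```

```text
time_s: 4.3
eef_pos: [0.501, 0.2434, 0.2049]
tool_rot: [0.396, 0.879, -0.11, 0.243]
force: [0.1, -1.0, -1.9]
finger_gap: 0.0393
grip_force: 30.0
time_s: 4.72
eef_pos: [0.5348, 0.1704, 0.2053]
tool_rot: [0.411, 0.911, 0.009, -0.022]
force: [-0.3, 0.0, -2.7]
finger_gap: 0.0395
grip_force: 30.0
time_s: 5.13
eef_pos: [0.5556, 0.0816, 0.1993]
tool_rot: [0.508, 0.837, 0.1, -0.177]
force: [-0.1, -0.2, -1.5]
finger_gap: 0.0392
grip_force: 30.0
time_s: 5.55
eef_pos: [0.5549, 0.0277, 0.203]
tool_rot: [0.724, 0.66, 0.145, -0.138]
force: [-0.1, 0.6, -2.8]
finger_gap: 0.0394
grip_force: 30.0
[[ 0.086  0.996  0.028]
 [ 0.916 -0.09   0.391]
 [ 0.392 -0.008 -0.92 ]] [0.55491605 0.02768313 0.20303898] [ 0.10909709  0.36133823  0.06136216  1.8526225  -0.49940863  1.02798448
  0.35850693]
```

```bash
python3 -m pendant '2 0 -25 0.5 0 0 -1;2 0 -25 0.5 0 0 -1;2 0 -25 0 0 0 -1;2 0 -25 0 0 0 -1;0 0 0 0 0 0 -1'; python3 -c "
from h import *
s=read_state();M=R.from_quat(s['tool_rot']).as_matrix();print(M.round(3),s['eef_pos'])
c=cam('wrist');cv2.imwrite('pics/w3.png',c['frame'][:,:,::-1])
f=np.array([.083,.9966,0]);x=np.array([.9966,-.083,0]);o=np.array([.5652,.0388,0])
P=lambda a,b,z:w2p(c,o+a*x+b*f+[0,0,z]).round(0)
print('far saddle tops inner',P(-.031,.034,.041),P(.031,.034,.041),'outer',P(-.031,.05,.041),P(.031,.05,.041),'wall inner top',P(-.025,.066,.036),P(.025,.066,.036))
gp=s['eef_pos']-.019*M[:,2];print('gp',gp);ax=f
for k in(.081,):
  print('foot L/R/top',w2p(c,gp+k*ax-.02*x),w2p(c,gp+k*ax+.02*x),w2p(c,gp+k*ax+[0,0,.02]))
"
```

```text
time_s: 5.97
eef_pos: [0.5592, 0.0305, 0.0989]
tool_rot: [0.72, 0.662, 0.148, -0.148]
force: [-1.7, 0.1, -1.9]
finger_gap: 0.0393
grip_force: 30.0
[[ 0.081  0.997  0.018]
 [ 0.909 -0.081  0.409]
 [ 0.409 -0.016 -0.913]] [0.55924886 0.03049082 0.09890188]
far saddle tops inner [245. 202.] [344. 202.] outer [246. 178.] [343. 177.] wall inner top [256. 156.] [332. 156.]
gp [0.55890184 0.02272772 0.1162401 ]
foot L/R/top [239.28530266 103.48039339] [329.39334537 102.95126944] [283.23171908  80.12440056]
```

View pics/w3.png

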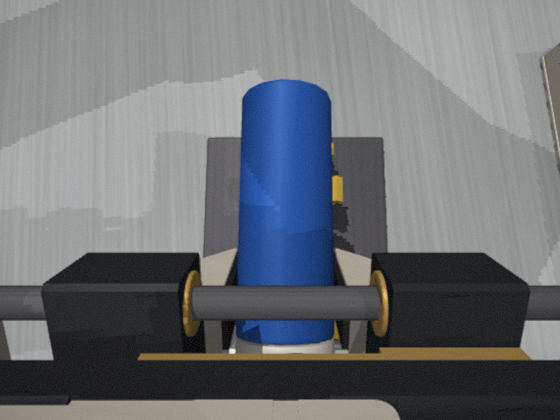

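The wrist view shows the saddle's right edge at (343, 177–202) and the wall at col 332, matching my projection within a pixel. The tube foot is as expected too. I'll shift by +5, -2 mm and lower.

```bash
python3 -m pendant '3 -1 -5 0 0.4 0 -1;2 -1 -12 0 0.4 0 -1;0 0 -15 0 0 0 -1;0 0 -15 0 0 0 -1;0 0 -10 0 0 0 -1'; python3 -m pendant '0 0 -5 0 0 0 -1;0 0 -3 0 0 0 -1;0 0 -2 0 0 0 -1;0 0 -2 0 0 0 -1;0 0 0 0 0 0 -1';python3 -c "
from h import *
s=read_state();M=R.from_quat(s['tool_rot']).as_matrix();print(M.round(3),s['eef_pos']-.019*M[:,2])"
```

```text
time_s: 6.43
eef_pos: [0.5683, 0.0284, 0.0464]
tool_rot: [0.72, 0.661, 0.147, -0.149]
force: [-0.2, 0.1, -2.0]
finger_gap: 0.0393
grip_force: 30.0
time_s: 6.85
eef_pos: [0.5692, 0.0282, 0.0364]
tool_rot: [0.72, 0.661, 0.147, -0.148]
force: [0.4, -0.1, -1.6]
finger_gap: 0.0394
grip_force: 30.0
[[ 0.082  0.997  0.016]
 [ 0.909 -0.081  0.408]
 [ 0.408 -0.018 -0.913]] [0.56890628 0.0204862  0.05374638]
```

```bash
python3 -m pendant '-5 0 0 0 0 0 -1;0 0 -3 0 0 0 -1;0 0 -2 0 0 0 -1;0 0 -1.5 0 0 0 -1;0 0 0 0 0 0 -1';python3 -c "
from h import *
s=read_state();M=R.from_quat(s['tool_rot']).as_matrix();print(s['eef_pos']-.019*M[:,2])"
```

```text
time_s: 7.27
eef_pos: [0.564, 0.0283, 0.0296]
tool_rot: [0.72, 0.661, 0.147, -0.148]
force: [0.5, 0.0, -2.4]
finger_gap: 0.0392
grip_force: 30.0
[0.56365784 0.02053392 0.04693687]
```

```bash
python3 -m pendant '0 0 -1 0 0 0 -1;0 0 -1 0 0 0 -1;0 0 0 0 0 0 -1'; python3 -m pendant '0 0 0 0 0 0 0.4;0 0 0 0 0 0 0.4;0 0 0 0 0 0 0.4;0 0 0 0 0 0 0.4;0 0 0 0 0 0 0.4'
```

```text
time_s: 7.52
eef_pos: [0.5642, 0.0284, 0.0281]
tool_rot: [0.72, 0.661, 0.147, -0.148]
force: [-0.8, 0.3, 1.5]
finger_gap: 0.0392
grip_force: 30.0
time_s: 7.93
eef_pos: [0.5642, 0.0283, 0.0278]
tool_rot: [0.72, 0.661, 0.147, -0.148]
force: [-0.1, -0.4, 0.7]
finger_gap: 0.0635
grip_force: 0.0
```

```bash
python3 -m pendant '0 -8 18 0 0 0 0.4;0 -8 18 0 0 0 0.4;0 -8 18 0 0 0 0.4;0 -8 18 0 0 0 0.4;-1 -8 20 0 0 0 0.4';python3 -m pendant '-2 -20 4 -6 0.5 0 0.4;-2 -20 4 -6 0.5 0 0.4;-2 -20 4 -6 0.5 0 0.4;-3 -20 4 -6 0.5 0 0.4;-4 -20 0 0 0 0 0.4'; python3 -m pendant '0 -12 0 0 0 0 0.4;0 0 0 0 0 0 0.4'; python3 -c "
from h import *
s=read_state();M=R.from_quat(s['tool_rot']).as_matrix();print(M.round(3),s['eef_pos'],s['joint_positions'])
c=cam('wrist');cv2.imwrite('pics/w4.png',c['frame'][:,:,::-1]);print('knob',w2p(c,[.551,-.132,.082]))
t=cam('top');H=hsv(t);f=np.array([.083,.9966,0]);x=np.array([.9966,-.083,0]);o=np.array([.5652,.0388,.055])
m,st,k=blob(rng(H,(105,120,50),(125,255,255)),(235,190,300,240));print(st,k);print([w2p(t,o+b*f) for b in(-.06,0,.06)])
"
```

```text
time_s: 8.35
eef_pos: [0.5628, -0.012, 0.1203]
tool_rot: [0.72, 0.661, 0.147, -0.148]
force: [-0.3, 0.0, 0.2]
finger_gap: 0.0642
grip_force: 0.0
time_s: 8.77
eef_pos: [0.5527, -0.1042, 0.1371]
tool_rot: [0.734, 0.679, -0.006, -0.005]
force: [0.5, 2.3, 0.0]
finger_gap: 0.0641
grip_force: 0.0
time_s: 8.93
eef_pos: [0.5496, -0.1271, 0.136]
tool_rot: [0.739, 0.673, -0.007, -0.006]
force: [0.4, -0.2, -0.4]
finger_gap: 0.0644
grip_force: 0.0
[[ 0.093  0.996 -0.018]
 [ 0.996 -0.093 -0.   ]
 [-0.002 -0.017 -1.   ]] [ 0.54959608 -0.12712579  0.13604223] [-0.02972582  0.44166278  0.26197998  1.85328461 -0.13886816  0.88188468
  0.20567674]
knob [288.88468425 241.47516292]
[250 209  35  16 460] [266.93695652 216.51956522]
[array([292.5599939 , 217.80837142]), array([271.55658044, 216.49802989]), array([250.54798151, 215.18736485])]
```

View pics/w4.png

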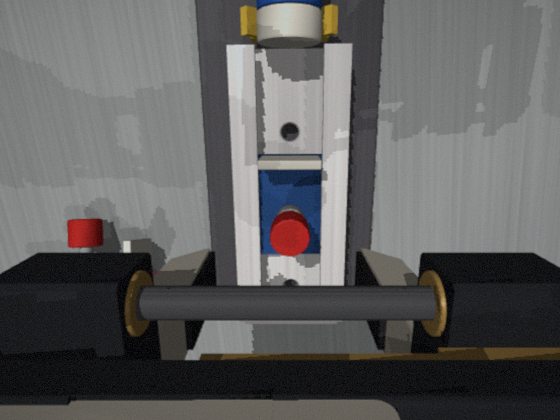

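The tube lies in the saddles. The knob is at (289.5,233), the next hole at (290,131), and the rail runs parallel to the image's vertical. I'll compute the knob position from these.

```bash
python3 -c "
from h import *
c=cam('wrist');f=np.array([.09,.996,0])
H=hsv(c);red=np.maximum(rng(H,(0,150,60),(8,255,255)),rng(H,(172,150,60),(180,255,255)))
m,st,k=blob(red,(250,195,330,270));print(st,k,'top centre',p2w(c,290,st[1]+st[3]-20,.082),p2w(c,*k,.078))
print('start',p2w(c,290,131,.026)-.06*f)
s=read_state();print(s['eef_pos'],s['time_s'])
"
```

```text
[ 271  215   39   45 1413] [289.82661005 237.10120311] top centre [ 0.55176466 -0.12867675  0.082     ] [ 0.55167516 -0.12818913  0.078     ]
start [ 0.55146294 -0.12707462  0.026     ]
[ 0.54971789 -0.12429436  0.13548143] 9.0833
```

```bash
python3 -m pendant '0 0 -15 0 -1 0 0.4;0 0 -15 0 0 0 0.4;0 0 -12 0 0 0 0.4;0 0 0 0 0 0 0.4;0 0 0 0 0 0 0.4'; python3 -c "
from h import *
s=read_state();M=R.from_quat(s['tool_rot']).as_matrix();print(M.round(3),s['eef_pos'])
for i in range(2):
  c=cam('wrist');H=hsv(c);red=np.maximum(rng(H,(0,150,60),(8,255,255)),rng(H,(172,150,60),(180,255,255)))
  m,st,k=blob(red,(230,150,350,300));print(st,k,p2w(c,*k,.078),read_state()['eef_pos'],'start',w2p(c,[.5515,-.129,.071]))
"
```

```text
time_s: 9.5
eef_pos: [0.5494, -0.1236, 0.093]
tool_rot: [0.738, 0.675, -0.0, -0.002]
force: [0.3, 0.2, 0.3]
finger_gap: 0.0644
grip_force: 0.0
[[ 0.089  0.996 -0.002]
 [ 0.996 -0.089  0.002]
 [ 0.002 -0.003 -1.   ]] [ 0.54936715 -0.1235504   0.09295122]
[ 266  238   49   48 1955] [289.2342711  263.66086957] [ 0.55169323 -0.12628867  0.078     ] [ 0.55008918 -0.12374896  0.09373196] start [289.21838682 263.27004536]
[ 264  237   49   49 1969] [287.70797359 263.25444388] [ 0.55167162 -0.12653466  0.078     ] [ 0.55059064 -0.123849    0.09423598] start [287.72927026 262.43725608]
```

```bash
python3 -m pendant '1 -2 -12 0 0 0 0.2;0 -2 -12 0 0 0 0;0 0 -10 0 0 0 0;0 0 -7 0 0 0 0;0 0 0 0 0 0 0'; python3 -m pendant '0 0 0 0 0 0 -0.3;0 0 0 0 0 0 -1;0 0 0 0 0 0 -1;0 0 0 0 0 0 -1;0 0 0 0 0 0 -1' 30; python3 -m pendant '0 0 0 0 0 0 -1;0 0 0 0 0 0 -1'
```

```text
time_s: 10.02
eef_pos: [0.5492, -0.1274, 0.0504]
tool_rot: [0.738, 0.675, -0.001, -0.002]
force: [-0.5, -0.5, -0.9]
finger_gap: 0.046
grip_force: 0.0
time_s: 10.43
eef_pos: [0.5513, -0.1277, 0.0533]
tool_rot: [0.738, 0.675, 0.001, -0.0]
force: [-1.1, -1.0, 1.3]
finger_gap: 0.0242
grip_force: 30.0
time_s: 10.6
eef_pos: [0.5514, -0.1278, 0.0533]
tool_rot: [0.738, 0.675, 0.001, -0.0]
force: [-1.2, -1.0, 4.1]
finger_gap: 0.0241
grip_force: 30.0
```

```bash
python3 -m pendant '0 0 4 0 0 0 -1;0 0 4 0 0 0 -1;0 0 4 0 0 0 -1;0 0 0 0 0 0 -1;0 0 0 0 0 0 -1' 35
```

```text
time_s: 11.02
eef_pos: [0.5507, -0.1276, 0.0647]
tool_rot: [0.738, 0.675, 0.0, -0.001]
force: [0.1, 0.3, -5.0]
finger_gap: 0.0243
grip_force: 35.0
```

The spring force of about 5 N at 11.4 mm lift agrees, so the pin is free. Now to slide the stop.

```bash
python3 -m pendant '0.4 5 0 0 0 0 -1;0.8 9 0 0 0 0 -1;0.9 10 0 0 0 0 -1;0.8 10 0 0 0 0 -1;0.8 9 0 0 0 0 -1'; python3 -m pendant '0.5 6 0 0 0 0 -1;0.4 4 0 0 0 0 -1;0.2 2 0 0 0 0 -1;0 0 0 0 0 0 -1;0 0 0 0 0 0 -1'
```

```text
time_s: 11.43
eef_pos: [0.5547, -0.0825, 0.0646]
tool_rot: [0.737, 0.675, 0.0, -0.001]
force: [-0.9, -0.4, -5.4]
finger_gap: 0.0243
grip_force: 35.0
time_s: 11.85
eef_pos: [0.5559, -0.0728, 0.0648]
tool_rot: [0.738, 0.675, 0.0, -0.001]
force: [0.8, 0.8, -4.8]
finger_gap: 0.024
grip_force: 35.0
```

```bash
python3 -m pendant '0.2 2.5 0 0 0 0 -1;0.2 2.5 0 0 0 0 -1;0 0 0 0 0 0 -1;0 0 0 0 0 0 -1;0 0 0 0 0 0 -1'; python3 -m pendant '0 0 -2 0 0 0 -1;0 0 -2 0 0 0 -1;0 0 -2 0 0 0 -1;0 0 0 0 0 0 -1;0 0 0 0 0 0 -1'
```

```text
time_s: 12.27
eef_pos: [0.5563, -0.0677, 0.0648]
tool_rot: [0.738, 0.675, 0.0, -0.001]
force: [0.4, 0.7, -4.8]
finger_gap: 0.0241
grip_force: 35.0
time_s: 12.68
eef_pos: [0.5563, -0.0678, 0.0587]
tool_rot: [0.738, 0.675, 0.0, -0.001]
force: [-0.8, -0.1, -4.9]
finger_gap: 0.0244
grip_force: 35.0
```

```bash
python3 -m pendant '0 0 -2 0 0 0 -1;0 0 -2 0 0 0 -1;0 0 -1 0 0 0 -1;0 0 0 0 0 0 -1;0 0 0 0 0 0 -1';python3 -m pendant '0 0 -1 0 0 0 -1;0 0 0 0 0 0 -1;0 0 0 0 0 0 -1'
```

```text
time_s: 13.1
eef_pos: [0.5564, -0.0678, 0.0538]
tool_rot: [0.738, 0.675, 0.0, -0.001]
force: [0.1, -0.3, -2.7]
finger_gap: 0.024
grip_force: 35.0
time_s: 13.35
eef_pos: [0.5564, -0.0678, 0.0533]
tool_rot: [0.738, 0.675, 0.001, -0.0]
force: [-2.0, 0.1, 2.3]
finger_gap: 0.0243
grip_force: 35.0
```

```bash
python3 -m pendant '0 0 -0.5 0 0 0 -1;0 0 0 0 0 0 -1;0 0 0 0 0 0 -1'; python3 -c "
from h import *
t=cam('top');s=cam('side')
a=cv2.resize(t['frame'][185:290,235:375],(480,360));b=cv2.resize(s['frame'][165:270,250:390],(480,360))
cv2.imwrite('pics/fin.png',cv2.resize(np.hstack([a,b])[:,:,::-1],(800,300)))"
```

```text
time_s: 13.6
eef_pos: [0.5564, -0.0678, 0.0532]
tool_rot: [0.738, 0.675, 0.001, -0.001]
force: [-3.4, -0.2, 7.3]
finger_gap: 0.0245
grip_force: 35.0
```

View pics/fin.png

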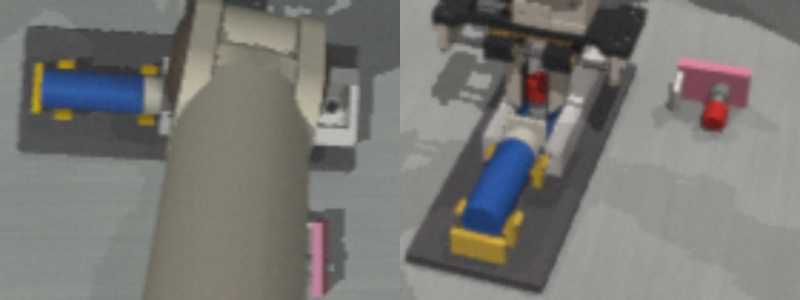

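The tube lies in both saddles between the end wall and the stop. The pin is home 60 mm along (same height as before, with a 7 N upward reaction) and the knob is still gripped.

```bash
python3 -c "
from bench import close_job
print(close_job())"
```

```text
the job is handed in; nothing more can be done
None
```

The job is handed in at 13.6 s on the robot's clock: the blue tube lies released in the cradle, the stop is pinned in the next hole with the pin fully down, the red knob is still held, and I never touched the bystanders.

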